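# Open a screwed-down plate holder and pile its spacer

## Robot

A 7-joint arm with a two-finger parallel gripper is mounted at the origin on a cart in front of the work surface, level with it; the furniture and walls round the work are solid. World frame = base frame: x ahead of the robot, y to its left, z up, the work surface at z = 0. Lengths are in m, angles in degrees, forces in N, time in s.
With the tool pointing down it reaches from about 0.425 to 0.875 m from the base axis. Payload 4.7 kg.
Tool frame: the origin (TCP) lies on the mounting face of the last link; the fingertips stand 182 mm ahead of it and the grasp point (between the pads) lies 164 mm ahead of it; z points along the fingers, x is the direction in which the jaws open and shut, and the axes are right-handed (so a half turn about z gives the same grasp; the last joint's range is limited). The gripper opens to 87 mm and grips with 3 to 60 N. Pads are 19 mm wide; open, the fingers measure 117 mm over their backs; the gripper's body (75 mm by 190 mm) begins 51 mm behind the grasp point.
Start: joints at [-75.281, 18.392, -4.016, 83.108, 1.295, 78.541, -3.26], TCP at [0.156, 0.631, 0.405] pointing down, gripper open.
Joint ranges: [-163.93, 163.93], [-17.29, 119.83], [-79.2, 71.16], [3.27, 140.29], [-89.18, 269.18], [5.43, 117.66], [-154.24, 154.24]. Speed limits (degrees/s): [147.25, 147.25, 180, 180, 180, 180, 180].

## Interface

Orientations are given as [roll, pitch, yaw] about the fixed x, y, z axes, in that order (R = Rz(yaw) Ry(pitch) Rx(roll)).
In Python, from cell import status, cams, env, outline_of, landmark_of gives the robot as it stands. The module is installed in compiled form; this text tells all that it offers.
- The arm moves only by the tool jog_arm, never from a script. Its argument "rows" is a list of rows, each a list of 7 numbers: the closure, from 0 (fully open) to 1 (shut), then the shift along the tool's x, y, z in m, then the turn, a rotation vector about the tool's x, y, z in degrees. A call has 1 to 12 rows; each row shifts and turns the commanded pose from where the row before left it, along the tool's axes as they then stand; what a row does not reach is not made up. A row lasts 1/12 s, in which the tool goes at most 41.7 mm and 7.16 degrees, less where a joint would pass 70% of its speed; a pose out of reach is approached as far as the arm can. A call with a gripper value outside its range is refused whole. The fingers move at their own pace and stop on an object; "grip_force" is the grip in N (left out, the last holds). Time passes only in rows, so rows that do not move let the fingers close. It gives the time, the measured TCP pose, the force and the opening at its end, in the units of the state.
- status.get_obs(): the state, without advancing time (a new reading comes with each control period).
- cams.read_camera(name): name is "scene" or "top"; returns (picture, depth): 480x640x3 uint8, red, green, blue; 480x640 float32, m along the optical axis (not along the pixel's ray), 0 where there is no reading.
- cams.camera_params(name): a dict with "vfov" (degrees; the focal length in pixels is half the picture's height over the tangent of half this angle, whatever the lens; pixels are square), "cx", "cy" (the principal point, pixels), "eye" and "attitude" of the camera in the world. Camera axes: x right, y up, looking along -z (the intrinsics and any distortion apply to the point x, -y, -z); pixel columns grow to the right and rows downward; lengths in m; the calibration is good to about 2 mm. A picture is of the moment at which its call begins. camera_params takes no time and is no camera call.
- env.sign_off(): hands the job in, once; it reports no verdict.
Trained networks look in the newest picture that a camera, given by its name, has taken for a name from the list of things; names that differ only in an ending like _2 or _b are one class to them, and where a whole thing is asked for, a point or a joint stands for the part that bears it (a point fixed in the world has none). Each returns a list of dicts, best first, with "conf" (0 to 1); they miss things now and then, are a little off and sometimes report something else, mostly with a low value. They report only what shows in the picture. A call takes as long as a camera call. They do not tell look-alikes from the thing itself.
- outline_of(camera, name): "pixels" (480x640 bool, what is visible of it) and "box" ([left, top, right, bottom] in pixels, round what is visible of it).
- landmark_of(camera, name): "position" ([row, column] in pixels: a listed point, or the origin of a listed thing).
The state is a dict: "time_s": time; "qpos": joint angles; "joint_velocities": joint speeds; "effort": joint torques, N m; "tool_pos": TCP position; "tool_rot": TCP orientation; "force": force on the tool from outside, world axes, zero at the start; "wrist_torque": the same for the moment, N m; "grip_width": finger opening in m.
Only numpy, scipy, OpenCV 4.12 (cv2) and the standard library are available. Lean on these libraries where they do the work, as an engineer would, in place of code of your own. Each camera call takes 0.05 s, during which the arm holds its last target. There are 200 camera calls.

## Task

Unscrew the grey cap from the threaded post of the plate holder, lift it away and stand it, open end down, flat inside the parts tray. Then lift the spacer plate off the holder, lay it flat on the bare bench and let go, take it again by its two short ends, and lower it gently into the plate rack, flat and squarely on the spacer plate that is already there. Leave the specimen ring in the holder and do not disturb the pile or the bottles, jar and cylinder standing about.

Things in the scene. Friction and masses are not known exactly. Their poses are not given: they have to be found in the camera images.
- cap: Round grey ribbed screw cap, 60 mm diameter, 46 mm high, closed on top, open below (bore 33 mm wide, 34 mm deep, three inner thread lugs), 0.12 kg. Origin: centre of its open underside, z up its axis. Starts screwed fully down on the holder's post, underside on the spacer plate, 42 mm above the bench. Grip it across its diameter at any angle, at 10 mm or more above its underside.
- holder: Plate holder fixed to the bench: base 72 x 104 x 12 mm (x, y, z), two upright cheeks at y = +/-40.5 mm (8 mm thick, 44 mm long in x, tops 43 mm up) that hide the short ends of the plates, and a central upright threaded post. Origin: centre of its underside. Stack on the post from below: base, specimen ring (16 mm), spacer plate (14 mm), cap.
- post_top (a point): Top centre of the holder's post, 70 mm above the bench; 30 mm over the thread. Right-hand thread: counter-clockwise seen from above unscrews the cap; it rises 8 mm per turn (2 mm axial play, little friction), is free after about 1.1 turns and stays if let go midway. The post then still reaches about 19 mm into the cap: lift it 30 mm to clear.
- spacer: Spacer plate to be moved: bare aluminium, 56 (x) x 68 (y) x 14 (z) mm, hole 36 mm, 0.12 kg. Origin: centre of its underside. Starts in the holder around the post, underside 28 mm above the bench, short ends (+y and -y faces) hidden by the cheeks, so there it can be gripped only across its 56 mm width, on the +x and -x faces.
- specimen: Dark steel ring, 54 mm outside, 16 mm high, around the post under the spacer plate; it stays in the holder. Origin: centre of its underside.
- rack: Plate rack fixed to the bench: base 84 x 86 x 6 mm (x, y, z); side walls at x = +/-34 mm, 63 mm apart inside, 58 mm long in y, tops 52 mm above the bench and flared outward; open at both y ends. Plates lie in it with their 68 mm side along its y; there is no finger room at the walls, so hold the plate by its short ends. Origin: centre of its underside.
- pile_plate: A second spacer plate like the first, lying in the rack on its floor (top 20 mm above the bench); the first goes on top of it, underside 20 mm above the bench. Origin: centre of its underside.
- tray: Parts tray: low open square steel tray, 104 x 104 x 10 mm, wall and floor 3 mm, fixed to the bench. Origin: centre of its underside.
- reagent_bottle: White bottle, 45 mm diameter, 132 mm high, a bystander. Origin: centre of its underside.
- powder_bottle: White bottle, 49 mm diameter, 94 mm high, a bystander. Origin: centre of its underside.
- sample_1: Plain light grey cylinder, 34 mm diameter, 45 mm high, a bystander. Origin: centre of its underside.
- small_jar: Low white jar, 45 mm diameter, 24 mm high, a bystander. Origin: centre of its underside.
Not all that is in view belongs to the job. Leave any blue look-alike of the cap alone.

How it is judged:
By the outcome, as a careful person would: the job done as asked, in the order asked, and still so for the second after the job is handed in, with the robot touching nothing.
It also fails if it takes over 72 s, if anything falls off the work surface, if the arm or the gripper's body presses on something with over 40 N, if the wrist force passes 120 N, or if a joint passes its speed limit or range.

## Working session

There is one attempt and no reset: what is moved stays moved. The work goes in short steps, Python scripts to look and compute and a tool call to move; the robot and the scene stay as the last step left them, time stands still between calls to the robot, and variables do not carry over. Pictures are saved under pics/ and viewed, about 8 in all and at most 12, crops included, and the job is handed in when it is done.

Besides the shell and the picture viewer there is one more tool, called after "Request:" by a JSON object that holds its "op" and its "data". jog_arm: Moves the arm, as the interface text tells. Its arguments: {"type":"object","properties":{"rows":{"type":"array"},"grip_force":{"type":"number"}},"required":["rows"]}

```bash
mkdir -p pics; ls; python3 - <<'E'
from cell import status,cams
import cv2
o=status.get_obs()
for k,v in o.items(): print(k,v)
for n in ("scene","top"):
    print(n,cams.camera_params(n))
    p,d=cams.read_camera(n); cv2.imwrite(f"pics/{n}0.png",p[:,:,::-1])
E
```

```text
pics
time_s 0.0
qpos [-75.28148269  18.43955418  -4.01714334  83.17370843   1.2949417
  78.54041476  -3.25975271]
joint_velocities [ 0.03919415  0.02348882 -0.06258577 -0.09157196  0.01449071 -0.07496495
  0.06939918]
effort [-1.00801510e-03 -4.91284096e+01 -4.04420765e-01 -3.12529814e+01
 -6.38362113e-02  4.38884867e-02  1.79892204e-04]
tool_pos [0.15623385 0.63074028 0.40366625]
tool_rot [1.79994895e+02 1.08432335e-01 7.60929663e+01]
force [-0.39529597 -0.21422827  0.3102591 ]
wrist_torque [0.00577944 0.04603    0.00391772]
grip_width 0.0872837678397976
scene {'vfov': 43.329945566480845, 'cx': 313.83430746143995, 'cy': 248.94739817345928, 'eye': array([-0.15126273, -0.47359357,  0.83065091]), 'attitude': array([ 48.38319426,  -0.19707785, -59.30635963])}
top {'vfov': 44.120628693040636, 'cx': 324.431508222808, 'cy': 232.7006523861876, 'eye': array([ 0.27713321, -0.04080048,  1.37211749]), 'attitude': array([ 11.19180902,   0.62208812, -88.93415489])}
```

View images.

View pics/scene0.png

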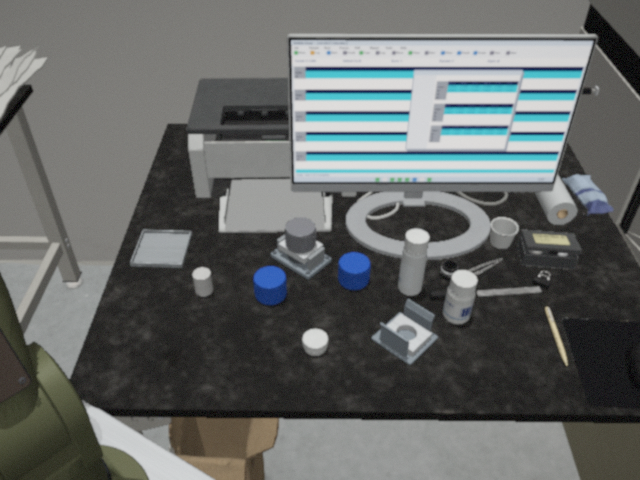

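View pics/top0.png

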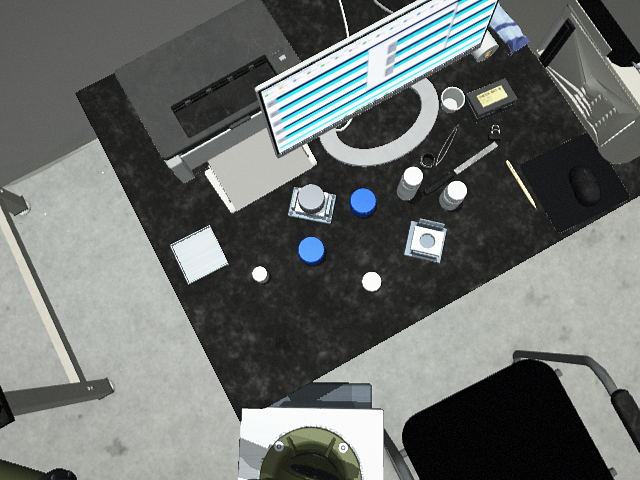

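```bash
cat > h.py <<'E'
import numpy as np,cv2
from scipy.spatial.transform import Rotation as R
from cell import status,cams,outline_of,landmark_of
def cam(n):
    p=cams.camera_params(n); f=240/np.tan(np.radians(p['vfov']/2))
    return p,f,R.from_euler('xyz',p['attitude'],degrees=True).as_matrix()
def cloud(n,d):
    p,f,M=cam(n); v,u=np.mgrid[:480,:640]
    P=np.stack([(u-p['cx'])/f*d,-(v-p['cy'])/f*d,-d],-1)
    W=P@M.T+p['eye']; W[d==0]=np.nan; return W
def ray(n,rc,z):
    p,f,M=cam(n); r=M@np.array([(rc[1]-p['cx'])/f,-(rc[0]-p['cy'])/f,-1])
    return p['eye']+r*(z-p['eye'][2])/r[2]
def rect(P):
    (c,s,a)=cv2.minAreaRect((P[:,:2]*1000).astype(np.float32)); return np.round(c,1),np.round(s,1),round(a,1)
E
python3 - <<'E'
from h import *
for n in("top","scene"):
    im,d=cams.read_camera(n); W=cloud(n,d)
    np.save(f"{n}.npy",W)
    print(n,"bench z",np.nanmedian(W[300:330,250:300,2] if n=="top" else W[350:390,200:280,2]))
    for t in "cap holder spacer rack pile_plate tray reagent_bottle powder_bottle sample_1 small_jar post_top specimen".split():
        o=outline_of(n,t); l=landmark_of(n,t)
        for q in o[:3]:
            m=q['pixels']; P=W[m]; P=P[~np.isnan(P[:,0])]
            top=np.percentile(P[:,2],95); T=P[P[:,2]>top-.006]
            print(t,round(q['conf'],2),q['box'],"ztop",round(top,4),"rect",*rect(T), "med",np.round(np.median(T,0)*1000))
        print("   L",[(round(q['conf'],2),np.round(q['position'])) for q in l[:3]])
E
```

```text
top bench z 0.0001958668685934084
cap 0.88 [296.9, 183.9, 324.8, 214.8] ztop 0.0921 rect [612.6  10.4] [57.9 56.9] 60.9 med [614.  10.  89.]
cap 0.79 [344.9, 187.6, 374.8, 217.0] ztop 0.0501 rect [ 617.1 -108.4] [56.4 58.5] 69.9 med [ 617. -109.   47.]
cap 0.62 [298.8, 237.5, 324.3, 263.3] ztop 0.0503 rect [500.9   8.7] [57.5 57. ] 12.8 med [501.   9.  47.]
   L [(0.95, array([206., 360.])), (0.82, array([251., 313.])), (0.65, array([200., 313.]))]
holder 0.83 [288.4, 185.8, 335.3, 224.0] ztop 0.0448 rect [613.5  10.2] [89.  43.9] 79.5 med [613. -24.  43.]
   L [(0.58, array([206., 314.])), (0.18, array([197., 311.]))]
spacer 0.58 [292.3, 191.3, 327.8, 216.0] ztop 0.0498 rect [610.7   9.6] [64.7 52.7] 81.5 med [595. -13.  47.]
   L [(0.49, array([199., 309.]))]
rack 0.96 [404.5, 218.0, 446.6, 263.3] ztop 0.0527 rect [ 531.4 -256.7] [56.4 81.5] 78.3 med [ 561. -257.   51.]
rack 0.41 [358.9, 272.9, 381.1, 293.5] ztop 0.0283 rect [ 433.1 -129.6] [41.8 42.5] 45.5 med [ 434. -130.   25.]
   L [(0.74, array([242., 426.]))]
pile_plate 0.78 [409.4, 227.6, 442.0, 253.7] ztop 0.0249 rect [ 531
[... 2950 characters left out ...]
 0.89 [192.2, 269.5, 209.1, 298.3] ztop 0.0452 rect [443.9 122.3] [34.2 33.8] 11.4 med [443. 122.  44.]
   L [(0.7, array([294., 204.]))]
small_jar 0.65 [306.3, 329.6, 327.8, 358.8] ztop 0.0255 rect [ 433.2 -131.3] [43.9 43.1] 3.4 med [ 432. -131.   23.]
   L [(0.85, array([350., 319.])), (0.58, array([336., 405.]))]
post_top 0.85 [268.9, 234.2, 329.5, 279.7] ztop 0.0417 rect [613.6   8.8] [89.3 45.8] 79.0 med [605. -30.  41.]
   L []
specimen 0.39 [286.1, 254.4, 298.3, 263.4] ztop 0.031 rect [585.    4.9] [29.8  3.4] 77.5 med [585.   6.  29.]
specimen 0.24 [373.1, 301.8, 432.7, 361.3] ztop 0.0513 rect [ 530.9 -258.4] [56.5 82.7] 77.8 med [ 562. -260.   50.]
   L [(0.5, array([256., 299.]))]
```

```bash
python3 - <<'E'
from h import *
im=cv2.imread("pics/scene0.png"); c=im[200:380,230:490]; cv2.imwrite("pics/crop.png",cv2.resize(c,None,fx=3,fy=3,interpolation=cv2.INTER_CUBIC))
for n in("top","scene"):
    W=np.load(n+".npy"); P=W[~np.isnan(W[...,0])]
    # tall stuff map: min x per y-bin for z>0.012 etc, x>0.64
    for zlo,zhi in((.012,.06),(.06,.15),(.15,.6)):
        s=P[(P[:,2]>zlo)&(P[:,2]<zhi)&(P[:,0]>.3)&(P[:,0]<1.2)]
        print(n,zlo,[(y,round(s[(s[:,1]>y/100)&(s[:,1]<(y+5)/100),0].min(initial=9),3)) for y in range(-35,40,5)])
    # plane-slice fits
    def near(c,r,z0,z1): return P[(np.hypot(P[:,0]-c[0],P[:,1]-c[1])<r)&(P[:,2]>z0)&(P[:,2]<z1)]
    print("holder<.05",*rect(near((.613,.01),.06,.036,.047)),"base",*rect(near((.613,.01),.075,.008,.03)))
    print("rack top",*rect(near((.531,-.258),.06,.047,.056)),"pile",*rect(near((.531,-.258),.036,.016,.026)),"base",*rect(near((.531,-.258),.075,.004,.04)))
    print("paper", *rect(near((.69,.13),.12,.008,.03)))
E
```

```text
top 0.012 [(-35, np.float64(0.607)), (-30, np.float64(0.486)), (-25, np.float64(0.493)), (-20, np.float64(0.427)), (-15, np.float64(0.412)), (-10, np.float64(0.589)), (-5, np.float64(0.473)), (0, np.float64(0.471)), (5, np.float64(0.584)), (10, np.float64(0.427)), (15, np.float64(0.592)), (20, np.float64(0.449)), (25, np.float64(0.427)), (30, np.float64(0.445)), (35, np.float64(9.0))]
top 0.06 [(-35, np.float64(0.608)), (-30, np.float64(0.567)), (-25, np.float64(0.629)), (-20, np.float64(0.634)), (-15, np.float64(0.814)), (-10, np.float64(0.785)), (-5, np.float64(0.587)), (0, np.float64(0.583)), (5, np.float64(0.703)), (10, np.float64(0.766)), (15, np.float64(0.734)), (20, np.float64(0.702)), (25, np.float64(0.668)), (30, np.float64(0.66)), (35, np.float64(9.0))]
top 0.15 [(-35, np.float64(0.938)), (-30, np.float64(0.908)), (-25, np.float64(0.879)), (-20, np.float64(0.848)), (-15, np.float64(0.818)), (-10, np.float64(0.789)), (-5, np.float64(0.759)), (0, np.float64(0.729)), (5, np.float64(0.706)), (10, np.float64(0.721)), (15, np.float64(0.736)), (20, np.float64(0.704)), (25, np.floa
[... 1011 characters left out ...]
, np.float64(0.667)), (30, np.float64(0.659)), (35, np.float64(0.778))]
scene 0.15 [(-35, np.float64(0.938)), (-30, np.float64(0.904)), (-25, np.float64(0.877)), (-20, np.float64(0.848)), (-15, np.float64(0.817)), (-10, np.float64(0.787)), (-5, np.float64(0.755)), (0, np.float64(0.728)), (5, np.float64(0.705)), (10, np.float64(0.76)), (15, np.float64(0.735)), (20, np.float64(0.704)), (25, np.float64(0.674)), (30, np.float64(0.665)), (35, np.float64(0.717))]
holder<.05 [612.9  10.3] [92.5 59.3] 81.8 base [613.2   8.7] [106.5  74.8] 81.0
rack top [ 531.5 -257.9] [58.8 82.9] 77.1 pile [ 531.9 -260.7] [70.6 65.8] 30.9 base [ 523.9 -263.7] [105.9  89.9] 85.0
paper [699.8 130.3] [237.7 215. ] 88.2
```

View pics/crop.png

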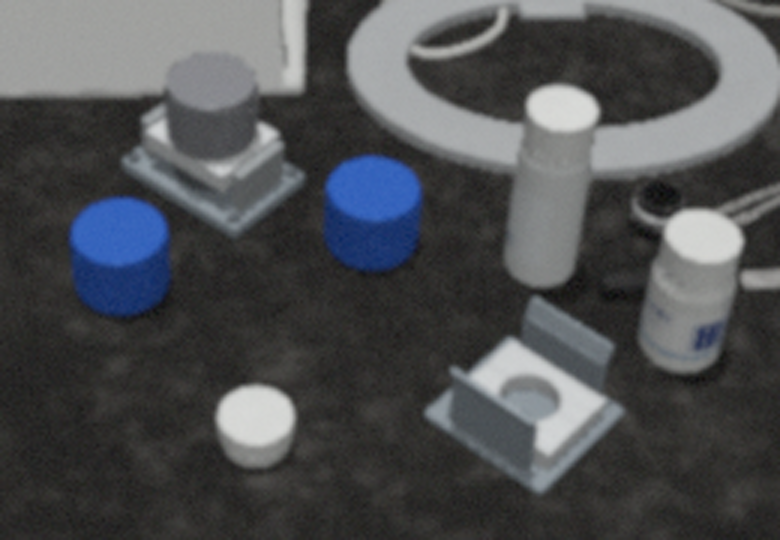

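```bash
python3 - <<'E'
from h import *
c=np.array([.613,.0098])
for n in("top","scene"):
    W=np.load(n+".npy"); P=W[~np.isnan(W[...,0])]
    r=np.hypot(*(P[:,:2]-c).T); s=(r>.04)&(r<.19)&(P[:,2]>.07)
    Q=P[s];rr=r[s]; i=np.argsort(rr)[:400:40]
    print(n,len(Q)); print(np.c_[Q[i],rr[i],np.degrees(np.arctan2(Q[i,1]-c[1],Q[i,0]-c[0]))].round(3))
    if len(Q): print("zmin by r",[(a,Q[rr<a][:,2].min().round(3)) for a in(.13,.15,.17,.19) if (rr<a).any()])
E
```

```text
top 6085
[[ 0.708  0.074  0.105  0.115 33.956]
 [ 0.711  0.074  0.13   0.117 33.295]
 [ 0.707  0.082  0.116  0.118 37.61 ]
 [ 0.721  0.059  0.129  0.119 24.555]
 [ 0.725  0.051  0.118  0.12  20.24 ]
 [ 0.72   0.064  0.119  0.12  27.008]
 [ 0.704  0.088  0.116  0.12  40.804]
 [ 0.726  0.052  0.108  0.121 20.338]
 [ 0.708  0.085  0.105  0.121 38.395]
 [ 0.725  0.059  0.198  0.122 23.607]]
zmin by r [(0.13, np.float64(0.084)), (0.15, np.float64(0.084)), (0.17, np.float64(0.083)), (0.19, np.float64(0.083))]
scene 13386
[[ 0.714  0.059  0.094  0.113 25.681]
 [ 0.715  0.066  0.101  0.116 28.896]
 [ 0.722  0.051  0.091  0.117 20.779]
 [ 0.719  0.061  0.132  0.118 25.809]
 [ 0.713  0.072  0.092  0.118 32.007]
 [ 0.724  0.052  0.095  0.119 20.912]
 [ 0.722  0.056  0.087  0.119 22.972]
 [ 0.714  0.073  0.116  0.119 31.853]
 [ 0.717  0.069  0.121  0.119 29.86 ]
 [ 0.721  0.062  0.15   0.12  25.85 ]]
zmin by r [(0.13, np.float64(0.085)), (0.15, np.float64(0.085)), (0.17, np.float64(0.085)), (0.19, np.float64(0.085))]
```

Request:
{"op": "jog_arm", "data": {"rows": [[0,-0.0205,0.0247,0.004,0,0,0],[0,-0.0205,0.0247,0.004,0,0,0],[0,-0.0205,0.0247,0.004,0,0,0],[0,-0.0205,0.0247,0.004,0,0,0],[0,-0.0205,0.0247,0.004,0,0,0],[0,-0.0205,0.0247,0.004,0,0,0],[0,-0.0205,0.0247,0.004,0,0,0],[0,-0.0205,0.0247,0.004,0,0,0],[0,-0.0205,0.0247,0.004,0,0,0],[0,-0.0205,0.0247,0.004,0,0,0],[0,-0.0205,0.0247,0.004,0,0,0],[0,-0.0205,0.0247,0.004,0,0,0]]}}

```text
time_s: 3.6
tool_pos: [0.3856, 0.3195, 0.3569]
tool_rot: [180.0, -0.1, 76.1]
force: [0.6, 0.5, -0.6]
grip_width: 0.0871
```

Request:
{"op": "jog_arm", "data": {"rows": [[0,-0.0205,0.0247,0.004,0,0,0],[0,-0.0205,0.0247,0.004,0,0,0],[0,-0.0205,0.0247,0.004,0,0,0],[0,-0.0205,0.0247,0.004,0,0,0],[0,-0.0205,0.0247,0.004,0,0,0],[0,-0.0205,0.0247,0.004,0,0,0],[0,-0.0205,0.0247,0.004,0,0,0],[0,-0.0205,0.0247,0.004,0,0,0],[0,0,0,0,0,0,7],[0,0,0,0,0,0,7],[0,0,0,0,0,0,7]]}}

```text
time_s: 4.52
tool_pos: [0.5376, 0.1133, 0.3247]
tool_rot: [-180.0, 0.0, 54.6]
force: [1.3, -0.4, 0.6]
grip_width: 0.0871
```

```bash
python3 - <<'E'
from h import *
o=status.get_obs(); print(o['qpos'].round(1),o['tool_pos'],o['tool_rot'],o['time_s'])
p,d=cams.read_camera("scene"); q,d2=cams.read_camera("top")
cv2.imwrite("pics/a.png",np.hstack([p[100:400,150:550],q[80:380,150:550]])[:,:,::-1])
E
```

```text
[-37.9   9.6  25.7 104.4  -4.5  67.   43.9] [0.53758668 0.11330629 0.32469498] [-1.79996867e+02  2.69660650e-03  5.46316572e+01] 4.5167
```

View pics/a.png

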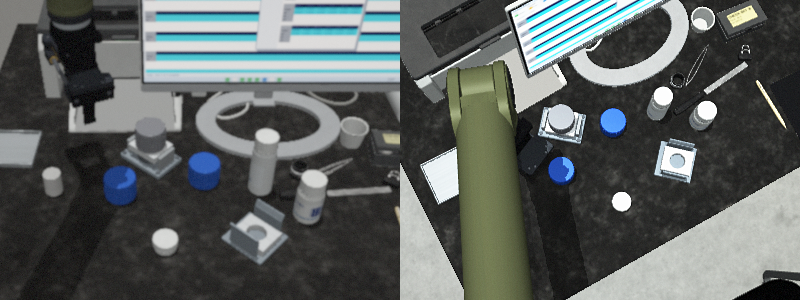

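```bash
python3 - <<'E'
from h import *
o=status.get_obs(); t=o['tool_pos']; M=R.from_euler('xyz',o['tool_rot'],degrees=True).as_matrix()
A=[]
for n in("top","scene"):
    p,d=cams.read_camera(n); W=cloud(n,d); P=W[~np.isnan(W[...,0])]; A.append((P-t)@M)
T=np.vstack(A)
for lo in np.arange(-.1,.19,.02):
    s=T[(T[:,2]>lo)&(T[:,2]<lo+.02)&(np.abs(T[:,:2]).max(1)<.16)]
    if len(s)>5: print(lo.round(2),len(s),np.percentile(s[:,0],[1,99]).round(3),np.percentile(s[:,1],[1,99]).round(3))
E
```

```text
-0.1 576 [-0.037  0.088] [-0.035  0.158]
-0.08 577 [-0.037  0.09 ] [-0.035  0.16 ]
-0.06 560 [-0.037  0.09 ] [-0.035  0.159]
-0.04 652 [-0.038  0.09 ] [-0.037  0.159]
-0.02 397 [-0.037  0.09 ] [-0.037  0.16 ]
0.0 1237 [-0.051  0.085] [-0.037  0.159]
0.02 466 [-0.052  0.086] [-0.036  0.159]
0.04 456 [-0.052  0.086] [-0.025  0.159]
0.06 2149 [-0.096  0.088] [-0.036  0.157]
0.08 801 [-0.094  0.084] [-0.038  0.158]
0.1 384 [-0.089  0.083] [-0.037  0.16 ]
0.12 114 [-0.06   0.084] [-0.011  0.16 ]
0.14 166 [-0.058  0.083] [-0.01  0.16]
0.16 159 [-0.055  0.114] [-0.01  0.16]
0.18 76 [-0.052  0.079] [-0.01   0.159]
```

Request:
{"op": "jog_arm", "data": {"rows": [[0,-0.0102,0.0304,0.0075,0,0,0],[0,-0.0102,0.0304,0.0075,0,0,0],[0,-0.0102,0.0304,0.0075,0,0,0],[0,-0.0102,0.0304,0.0075,0,0,0],[0,0,0,0,0,0,7],[0,0,0,0,0,0,7],[0,0,0,0,0,0,7],[0,0,0,0,0,0,7],[0,0,0,0,0,0,7],[0,0,0,0,0,0,7],[0,0,0,0,0,0,7],[0,0,0,0,0,0,7]]}}

```text
time_s: 5.72
tool_pos: [0.6136, 0.0115, 0.2948]
tool_rot: [-180.0, -0.0, -1.0]
force: [0.2, 0.2, -0.5]
grip_width: 0.087
```

Request:
{"op": "jog_arm", "data": {"rows": [[0,0,0,0,0,0,7],[0,0,0,0,0,0,7],[0,0,0,0,0,0,7],[0,0,0,0,0,0,7],[0,0,0,0,0,0,7],[0,0,0,0,0,0,7],[0,0,0,0,0,0,7],[0,0,0,0,0,0,7],[0,0,0,0,0,0,7],[0,0,0,0,0,0,7],[0,0,0,0,0,0,7],[0,0,0,0,0,0,7]]}}

```text
time_s: 6.72
tool_pos: [0.6136, 0.0116, 0.2948]
tool_rot: [-180.0, 0.0, -85.0]
force: [0.4, 0.2, -0.5]
grip_width: 0.087
```

Request:
{"op": "jog_arm", "data": {"rows": [[0,0,0,0,0,0,7],[0,0,0,0,0,0,7],[0,0,0,0,0,0,7],[0,0,0,0,0,0,0]]}}

```text
time_s: 7.05
tool_pos: [0.6136, 0.0117, 0.2946]
tool_rot: [180.0, -0.0, -105.9]
force: [0.2, 0.2, -0.3]
grip_width: 0.087
```

```bash
python3 - <<'E'
from h import *
o=status.get_obs(); print(o['qpos'].round(1),o['tool_pos'],o['tool_rot'],o['time_s'],o['force'])
E
```

```text
[-49.5  28.4  59.5  97.9 -26.   69.  -89.2] [0.61362035 0.0117052  0.2945609 ] [ 1.79987260e+02 -2.17672260e-02 -1.05887391e+02] 7.05 [ 0.19963665  0.15340177 -0.26051116]
```

Request:
{"op": "jog_arm", "data": {"rows": [[0,0.0018,0,0.0162,0,0,0],[0,0,0,0.0162,0,0,0],[0,0,0,0.0162,0,0,0],[0,0,0,0.016,0,0,0],[0,0,0,0,0,0,0],[0.5,0,0,0,0,0,0],[0.5,0,0,0,0,0,0],[0.5,0,0,0,0,0,0],[0.5,0,0,0,0,0,0],[0.5,0,0,0,0,0,0],[0.5,0,0,0,0,0,0]], "grip_force": 30}}

```text
time_s: 7.97
tool_pos: [0.6135, 0.0095, 0.231]
tool_rot: [-179.9, 0.1, -105.9]
force: [-0.4, -0.1, 3.8]
grip_width: 0.0597
```

Gripped at 60 mm with low force. First unscrewing stroke, 210°, rising 0.156 mm a row.

Request:
{"op": "jog_arm", "data": {"rows": [[0.5,0,0,-0.0002,0,0,-3],[0.5,0,0,-0.00016,0,0,-7],[0.5,0,0,-0.00016,0,0,-7],[0.5,0,0,-0.00016,0,0,-7],[0.5,0,0,-0.00016,0,0,-7],[0.5,0,0,-0.00016,0,0,-7],[0.5,0,0,-0.00016,0,0,-7],[0.5,0,0,-0.00016,0,0,-7]]}}

```text
time_s: 8.63
tool_pos: [0.6131, 0.0095, 0.2315]
tool_rot: [-180.0, -0.0, -53.5]
force: [0.6, -0.2, -0.7]
grip_width: 0.0596
```

```bash
python3 - <<'E'
from h import *
o=status.get_obs(); print(o['qpos'].round(1),o['tool_pos'],o['tool_rot'],o['time_s'],o['force'],o['wrist_torque'],o['grip_width'])
E
```

```text
[-39.1  27.6  45.  100.7 -22.   60.9 -40. ] [0.61309275 0.00946123 0.23145218] [-1.79991377e+02 -1.03534382e-02 -5.35485492e+01] 8.6333 [ 0.62076692 -0.21324763 -0.65416241] [-0.10663145  0.04667727  0.03959951] 0.059601244890156876
```

Request:
{"op": "jog_arm", "data": {"rows": [[0.5,0,0,-0.00016,0,0,-7],[0.5,0,0,-0.00016,0,0,-7],[0.5,0,0,-0.00016,0,0,-7],[0.5,0,0,-0.00016,0,0,-7],[0.5,0,0,-0.00016,0,0,-7],[0.5,0,0,-0.00016,0,0,-7],[0.5,0,0,-0.00016,0,0,-7],[0.5,0,0,-0.00016,0,0,-7],[0.5,0,0,-0.00016,0,0,-7],[0.5,0,0,-0.00016,0,0,-7],[0.5,0,0,-0.00016,0,0,-7],[0.5,0,0,-0.00016,0,0,-7]]}}

```text
time_s: 9.63
tool_pos: [0.6133, 0.0094, 0.2334]
tool_rot: [180.0, -0.0, 30.4]
force: [1.4, 0.1, -2.0]
grip_width: 0.0597
```

Request:
{"op": "jog_arm", "data": {"rows": [[0.5,0,0,-0.00016,0,0,-7],[0.5,0,0,-0.00016,0,0,-7],[0.5,0,0,-0.00016,0,0,-7],[0.5,0,0,-0.00016,0,0,-7],[0.5,0,0,-0.00016,0,0,-7],[0.5,0,0,-0.00016,0,0,-7],[0.5,0,0,-0.00016,0,0,-7],[0.5,0,0,-0.00016,0,0,-7],[0.5,0,0,-0.00016,0,0,-7],[0.5,0,0,-0.00016,0,0,-7],[0.5,0,0,-0.00016,0,0,-7],[0.5,0,0,0,0,0,0]]}}

```text
time_s: 10.63
tool_pos: [0.6132, 0.0095, 0.2351]
tool_rot: [180.0, -0.0, 107.3]
force: [0.6, 0.9, -1.1]
grip_width: 0.0596
```

```bash
python3 - <<'E'
from h import *
o=status.get_obs(); print(o['qpos'].round(1),o['tool_pos'],o['tool_rot'],o['time_s'],o['force'],o['wrist_torque'],o['grip_width'])
E
```

```text
[-15.3  21.9  14.5  99.7  -6.3  59.2 108.7] [0.61318152 0.0094751  0.2351462 ] [ 1.79971321e+02 -1.66016203e-02  1.07271651e+02] 10.6333 [ 0.5977891   0.93972924 -1.06975373] [ 0.24765557 -0.1136095  -0.01486774] 0.05957939749228017
```

Request:
{"op": "jog_arm", "data": {"rows": [[0.15,0,0,0,0,0,0],[0.15,0,0,0,0,0,0],[0.15,0,0,0,0,0,0],[0.15,0,0,0,0,0,7],[0.15,0,0,0,0,0,7],[0.15,0,0,0,0,0,7],[0.15,0,0,0,0,0,7],[0.15,0,0,0,0,0,7],[0.15,0,0,0,0,0,7],[0.15,0,0,0,0,0,7],[0.15,0,0,0,0,0,7],[0.15,0,0,0,0,0,7]]}}

```text
time_s: 11.63
tool_pos: [0.6131, 0.0094, 0.2353]
tool_rot: [180.0, 0.0, 43.7]
force: [-0.6, -0.0, 0.2]
grip_width: 0.074
```

Request:
{"op": "jog_arm", "data": {"rows": [[0.15,0,0,0,0,0,7],[0.15,0,0,0,0,0,7],[0.15,0,0,0,0,0,7],[0.15,0,0,0,0,0,7],[0.15,0,0,0,0,0,7],[0.15,0,0,0,0,0,7],[0.15,0,0,0,0,0,7],[0.15,0,0,0,0,0,7],[0.15,0,0,0,0,0,7],[0.15,0,0,0,0,0,7],[0.15,0,0,0,0,0,7],[0.15,0,0,0,0,0,7]]}}

```text
time_s: 12.63
tool_pos: [0.6131, 0.0095, 0.2354]
tool_rot: [-180.0, -0.0, -40.3]
force: [0.7, 0.2, 0.3]
grip_width: 0.074
```

Request:
{"op": "jog_arm", "data": {"rows": [[0.15,0,0,0,0,0,7],[0.15,0,0,0,0,0,7],[0.15,0,0,0,0,0,7],[0.15,0,0,0,0,0,7],[0.15,0,0,0,0,0,7],[0.15,0,0,0,0,0,7],[0.15,0,0,0,0,0,7],[0.15,0,0,0,0,0,7],[0.15,0,0,0,0,0,7],[0.5,0,0,0,0,0,0],[0.5,0,0,0,0,0,0],[0.5,0,0,0,0,0,0]]}}

```text
time_s: 13.63
tool_pos: [0.6131, 0.0096, 0.2353]
tool_rot: [-180.0, 0.0, -102.8]
force: [0.2, -1.0, 0.8]
grip_width: 0.0613
```

Request:
{"op": "jog_arm", "data": {"rows": [[0.5,0,0,0,0,0,0],[0.5,0,0,0,0,0,0]]}}

```text
time_s: 13.8
tool_pos: [0.6131, 0.0094, 0.2352]
tool_rot: [180.0, 0.0, -102.8]
force: [-0.4, 0.4, -0.2]
grip_width: 0.0604
```

Request:
{"op": "jog_arm", "data": {"rows": [[0.5,0,0,0,0,0,0],[0.5,0,0,-0.00016,0,0,-4],[0.5,0,0,-0.00016,0,0,-7],[0.5,0,0,-0.00016,0,0,-7],[0.5,0,0,-0.00016,0,0,-7],[0.5,0,0,-0.00016,0,0,-7],[0.5,0,0,-0.00016,0,0,-7],[0.5,0,0,-0.00016,0,0,-7],[0.5,0,0,-0.00016,0,0,-7],[0.5,0,0,-0.00016,0,0,-7],[0.5,0,0,-0.00016,0,0,-7],[0.5,0,0,-0.00016,0,0,-7]]}}

```text
time_s: 14.8
tool_pos: [0.6132, 0.0093, 0.237]
tool_rot: [-180.0, -0.0, -28.5]
force: [0.6, 0.1, -0.8]
grip_width: 0.0601
```

Request:
{"op": "jog_arm", "data": {"rows": [[0.5,0,0,-0.00016,0,0,-7],[0.5,0,0,-0.00016,0,0,-7],[0.5,0,0,-0.00016,0,0,-7],[0.5,0,0,-0.00016,0,0,-7],[0.5,0,0,-0.00016,0,0,-7],[0.5,0,0,-0.00016,0,0,-7],[0.5,0,0,-0.00016,0,0,-7],[0.5,0,0,-0.00016,0,0,-7],[0.5,0,0,-0.00016,0,0,-7],[0.5,0,0,-0.00016,0,0,-7],[0.5,0,0,-0.00016,0,0,-7],[0.5,0,0,-0.00016,0,0,-7]]}}

```text
time_s: 15.8
tool_pos: [0.6133, 0.0094, 0.2389]
tool_rot: [180.0, -0.0, 55.5]
force: [0.3, 1.1, -1.8]
grip_width: 0.0599
```

Request:
{"op": "jog_arm", "data": {"rows": [[0.5,0,0,-0.00016,0,0,-7],[0.5,0,0,-0.00016,0,0,-7],[0.5,0,0,-0.00016,0,0,-7],[0.5,0,0,-0.00016,0,0,-7],[0.5,0,0,-0.00016,0,0,-7],[0.5,0,0,-0.00016,0,0,-7],[0.5,0,0,-0.00016,0,0,-7],[0.5,0,0,-0.00016,0,0,-7],[0.5,0,0,-0.001,0,0,0],[0.5,0,0,-0.002,0,0,0]]}}

```text
time_s: 16.63
tool_pos: [0.6131, 0.0095, 0.2428]
tool_rot: [180.0, -0.0, 110.9]
force: [1.3, 1.5, -2.6]
grip_width: 0.0602
```

```bash
python3 - <<'E'
from h import *
o=status.get_obs(); print(o['qpos'].round(1),o['tool_pos'],o['tool_rot'],o['time_s'],o['force'],o['wrist_torque'],o['grip_width'])
E
```

```text
[-14.8  21.3  13.8  99.4  -5.8  60.  111.9] [0.61309239 0.00954409 0.24278798] [ 1.79984914e+02 -3.54929556e-02  1.10902275e+02] 16.6333 [ 1.28047784  1.48436206 -2.56008845] [ 0.31779407 -0.30156504  0.02025537] 0.060177509942827626
```

Request:
{"op": "jog_arm", "data": {"rows": [[0.5,0,0,-0.008,0,0,0],[0.5,0,0,-0.014,0,0,0],[0.5,0,0,-0.018,0,0,0],[0.5,0,0,-0.018,0,0,0],[0.5,0.0144,-0.001,0,0,0,0],[0.5,0.0288,-0.0021,0,0,0,0],[0.5,0.0288,-0.0021,0,0,0,0],[0.5,0.0288,-0.0021,0,0,0,0],[0.5,0.0288,-0.0021,0,0,0,0],[0.5,0.0288,-0.0021,0,0,0,0],[0.5,0.0288,-0.0021,0,0,0,0],[0.5,0.0288,-0.0021,0,0,0,0]]}}

```text
time_s: 17.63
tool_pos: [0.5199, 0.2059, 0.3019]
tool_rot: [-180.0, 0.0, 110.9]
force: [0.8, 0.2, -1.4]
grip_width: 0.0597
```

Request:
{"op": "jog_arm", "data": {"rows": [[0.5,0.0288,-0.0021,0,0,0,0],[0.5,0.0288,-0.0021,0,0,0,0],[0.5,0.0144,-0.001,0,0,0,0],[0.5,0,0,0,0,0,7],[0.5,0,0,0,0,0,7],[0.5,0,0,0,0,0,7],[0.5,0,0,0,0,0,7],[0.5,0,0,0,0,0,7],[0.5,0,0,0,0,0,0]]}}

```text
time_s: 18.38
tool_pos: [0.49, 0.2702, 0.3017]
tool_rot: [180.0, 0.0, 75.8]
force: [-0.8, 0.3, -1.2]
grip_width: 0.0599
```

```bash
python3 - <<'E'
from h import *
o=status.get_obs(); print(o['qpos'].round(1),o['tool_pos'],o['tool_rot'],o['time_s'],o['force'],o['wrist_torque'],o['grip_width'])
p,d=cams.read_camera("scene"); W=cloud("scene",d)
t=o['tool_pos']; P=W[~np.isnan(W[...,0])]
q=outline_of("scene","cap"); print([(round(a['conf'],2),np.round(a['box'])) for a in q])
for a in q:
    T=W[a['pixels']]; T=T[~np.isnan(T[:,0])]; print(np.percentile(T,[2,50,98],axis=0).round(3).tolist())
cv2.imwrite("pics/b.png",cv2.resize(p[120:330,60:340],None,fx=2.5,fy=2.5)[:,:,::-1])
E
```

```text
[-38.6  11.6   7.8 103.8  -1.7  64.7  45.6] [0.48999459 0.27016601 0.30168769] [1.79989810e+02 3.35789632e-02 7.57815412e+01] 18.3833 [-0.7863518   0.28691823 -1.17985381] [ 0.01927832 -0.01565936 -0.05411638] 0.05986453328714177
[(0.97, array([135., 189., 157., 215.])), (0.75, array([337., 253., 369., 292.])), (0.68, array([303., 329., 330., 355.])), (0.63, array([257., 264., 285., 306.]))]
[[0.46, 0.246, 0.114], [0.466, 0.262, 0.141], [0.478, 0.291, 0.158]]
[[0.587, -0.139, -0.001], [0.604, -0.115, 0.042], [0.643, -0.083, 0.048]]
[[0.412, -0.152, 0.002], [0.428, -0.133, 0.022], [0.453, -0.111, 0.026]]
[[0.472, -0.021, 0.003], [0.49, -0.001, 0.042], [0.523, 0.031, 0.048]]
```

View pics/b.png

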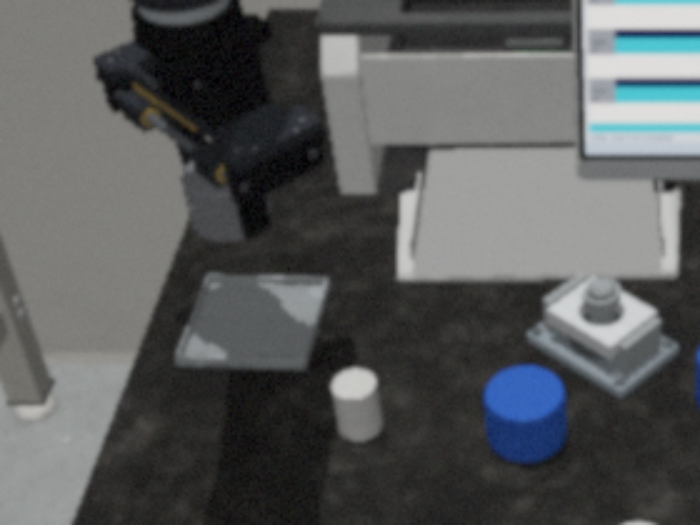

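Request:
{"op": "jog_arm", "data": {"rows": [[0.5,0,0,0.012,0,0,0],[0.5,0,0,0.02,0,0,0],[0.5,0,0,0.02,0,0,0],[0.5,0,0,0.02,0,0,0],[0.5,0,0,0.016,0,0,0],[0.5,0,0,0.01,0,0,0],[0.5,0,0,0.006,0,0,0],[0.5,0,0,0.001,0,0,0],[0.5,0,0,0,0,0,0]]}}

```text
time_s: 19.23
tool_pos: [0.4901, 0.2707, 0.1962]
tool_rot: [180.0, -0.0, 76.1]
force: [0.5, 0.6, -1.1]
grip_width: 0.06
```

Request:
{"op": "jog_arm", "data": {"rows": [[0.5,0,0,0.001,0,0,0],[0.5,0,0,0.001,0,0,0],[0.5,0,0,0,0,0,0]]}}

```text
time_s: 19.48
tool_pos: [0.4903, 0.2708, 0.1948]
tool_rot: [179.9, -0.1, 76.1]
force: [-0.3, -0.7, -1.0]
grip_width: 0.0599
```

Request:
{"op": "jog_arm", "data": {"rows": [[0.5,0,0,0.001,0,0,0],[0.5,0,0,0.001,0,0,0],[0.5,0,0,0.0005,0,0,0],[0.5,0,0,0,0,0,0]]}}

```text
time_s: 19.82
tool_pos: [0.4903, 0.2707, 0.1925]
tool_rot: [180.0, -0.0, 76.1]
force: [-1.3, -0.8, 3.4]
grip_width: 0.0604
```

Request:
{"op": "jog_arm", "data": {"rows": [[0.5,0,0,0.0003,0,0,0],[0.2,0,0,0,0,0,0],[0.2,0,0,0,0,0,0],[0.2,0,0,0,0,0,0],[0.2,0,0,-0.003,0,0,0],[0.2,0,0,-0.01,0,0,0],[0.2,0,0,-0.02,0,0,0],[0.2,0,0,-0.025,0,0,0],[0,0,0,-0.025,0,0,0],[0,0,0,-0.022,0,0,0]]}}

```text
time_s: 20.65
tool_pos: [0.4901, 0.2706, 0.2988]
tool_rot: [179.9, -0.1, 76.1]
force: [1.0, 0.7, -0.2]
grip_width: 0.0765
```

```bash
python3 - <<'E'
from h import *
o=status.get_obs(); print(o['qpos'].round(1),o['tool_pos'],o['tool_rot'],o['time_s'],o['grip_width'])
p,d=cams.read_camera("scene"); W=cloud("scene",d); P=W[~np.isnan(W[...,0])]
def near(c,r,z0,z1): return P[(np.hypot(P[:,0]-c[0],P[:,1]-c[1])<r)&(P[:,2]>z0)&(P[:,2]<z1)]
print("captop",*rect(near((.49,.271),.05,.043,.06)),near((.49,.271),.03,.04,.06)[:,2].mean())
p2,d2=cams.read_camera("top"); W=cloud("top",d2); P=np.vstack([P,W[~np.isnan(W[...,0])]])
print("spacer top etc",*rect(near((.613,.01),.06,.038,.049)),"post",*rect(near((.613,.01),.015,.064,.08)))
E
```

```text
[-38.5  11.8   7.7 104.   -1.8  64.2  45.9] [0.49014839 0.27064654 0.29876861] [ 1.79934360e+02 -7.00325931e-02  7.60839564e+01] 20.65 0.0765475023664304
captop [491.  269.9] [62.3 58.3] 44.4 0.04734637896013043
spacer top etc [614.   9.] [91.8 59.9] 78.3 post [614.    8.3] [22.7 24.9] 55.0
```

Request:
{"op": "jog_arm", "data": {"rows": [[0,0,0,0,0,0,7.16],[0,0,0,0,0,0,7.16],[0,0,0,0,0,0,7.16],[0,0,0,0,0,0,7.16],[0,0,0,0,0,0,7.16],[0,0,0,0,0,0,7.16],[0,0,0,0,0,0,7.16],[0,0,0,0,0,0,7.16],[0,0,0,0,0,0,7.16],[0,0,0,0,0,0,7.16],[0,0,0,0,0,0,7.16],[0,0,0,0,0,0,7.16]]}}

```text
time_s: 21.75
tool_pos: [0.4898, 0.2705, 0.2962]
tool_rot: [180.0, 0.0, -10.2]
force: [-0.1, -0.2, -0.1]
grip_width: 0.0868
```

Request:
{"op": "jog_arm", "data": {"rows": [[0,0.0184,0.0262,0,0,0,0],[0,0.0184,0.0262,0,0,0,0],[0,0.0184,0.0262,0,0,0,0],[0,0.0184,0.0262,0,0,0,0],[0,0.0184,0.0262,0,0,0,0],[0,0.0184,0.0262,0,0,0,0],[0,0.0184,0.0262,0,0,0,0],[0,0.0184,0.0262,0,0,0,0],[0,0.0184,0.0262,0,0,0,0],[0,0,0,0,0,0,0]]}}

```text
time_s: 22.58
tool_pos: [0.6142, 0.0019, 0.2967]
tool_rot: [179.7, -0.2, -10.4]
force: [-1.1, -0.9, 1.4]
grip_width: 0.0869
```

```bash
python3 - <<'E'
from h import *
o=status.get_obs(); print(o['qpos'].round(1),o['tool_pos'],o['tool_rot'],o['time_s'],o['grip_width'],o['force'])
E
```

```text
[-24.5  19.3  26.4  97.   -8.9  65.8  -6.1] [0.61419056 0.00185137 0.29666134] [ 1.79715382e+02 -1.68384550e-01 -1.03759336e+01] 22.5833 0.08692305202173188 [-1.08119497 -0.85794189  1.36663081]
```

Request:
{"op": "jog_arm", "data": {"rows": [[0,0,0,0,0,0,0],[0,0,0,0,0,0,0]]}}

```text
time_s: 22.75
tool_pos: [0.6126, 0.0106, 0.2959]
tool_rot: [-180.0, 0.1, -9.8]
force: [-0.0, 0.5, 0.6]
grip_width: 0.0872
```

Request:
{"op": "jog_arm", "data": {"rows": [[0,0,0.0007,0.012,0,0,0],[0,0,0,0.02,0,0,0],[0,0,0,0.022,0,0,0],[0,0,0,0.02,0,0,0],[0,0,0,0.014,0,0,0],[0,0,0,0.007,0,0,0],[0,0,0,0,0,0,0],[0.6,0,0,0,0,0,0],[0.6,0,0,0,0,0,0],[0.6,0,0,0,0,0,0],[0.6,0,0,0,0,0,0],[0.6,0,0,0,0,0,0]], "grip_force": 25}}

```text
time_s: 23.75
tool_pos: [0.6131, 0.0093, 0.2021]
tool_rot: [-180.0, -0.1, -9.8]
force: [-0.0, 1.5, -0.0]
grip_width: 0.0613
```

Request:
{"op": "jog_arm", "data": {"rows": [[0.6,0,0,0,0,0,0],[0.6,0,0,0,0,0,0],[0.6,0,0,0,0,0,0]]}}

```text
time_s: 24.0
tool_pos: [0.6131, 0.0093, 0.2019]
tool_rot: [-180.0, -0.1, -9.8]
force: [0.3, -0.0, 3.2]
grip_width: 0.0556
```

Request:
{"op": "jog_arm", "data": {"rows": [[0.6,0,0,-0.002,0,0,0],[0.6,0,0,-0.004,0,0,0],[0.6,0,0,-0.008,0,0,0],[0.6,0,0,-0.012,0,0,0],[0.6,0,0,-0.014,0,0,0],[0.6,0,0,-0.016,0,0,0],[0.6,0,0,-0.016,0,0,0],[0.6,0,0,-0.01,0,0,0],[0.6,0,0,0,0,0,0]]}}

```text
time_s: 24.75
tool_pos: [0.6138, 0.0091, 0.2868]
tool_rot: [-179.9, -0.3, -9.8]
force: [1.4, -0.2, -0.3]
grip_width: 0.0556
```

```bash
python3 - <<'E'
from h import *
o=status.get_obs(); print(o['qpos'].round(1),o['tool_pos'],o['tool_rot'],o['time_s'],o['grip_width'],o['force'],o['wrist_torque'])
p,d=cams.read_camera("scene")
for t in("spacer","specimen"):
    for q in outline_of("scene",t)[:2]: print(t,round(q['conf'],2),q['box'],np.nanpercentile(cloud("scene",d)[q['pixels']],[3,50,97],axis=0).round(3).tolist())
cv2.imwrite("pics/c.png",cv2.resize(p[160:320,220:420],None,fx=3,fy=3)[:,:,::-1])
E
```

```text
[-24.7  19.7  26.   97.7  -9.5  64.5  -5.9] [0.61383872 0.00912154 0.28682701] [-179.89203461   -0.30423734   -9.84037059] 24.75 0.05564001927640042 [ 1.4257564  -0.18321162 -0.34769589] [-0.16212542  0.00897061  0.09247271]
spacer 0.69 [293.6, 202.2, 323.1, 228.6] [[0.583, -0.027, 0.113], [0.613, -0.013, 0.124], [0.641, 0.016, 0.128]]
spacer 0.58 [289.0, 241.8, 312.1, 262.5] [[0.587, -0.014, 0.011], [0.599, 0.004, 0.025], [0.634, 0.033, 0.029]]
specimen 0.52 [286.4, 242.9, 309.3, 262.2] [[0.587, -0.013, 0.014], [0.599, 0.004, 0.025], [0.635, 0.032, 0.029]]
```

View pics/c.png

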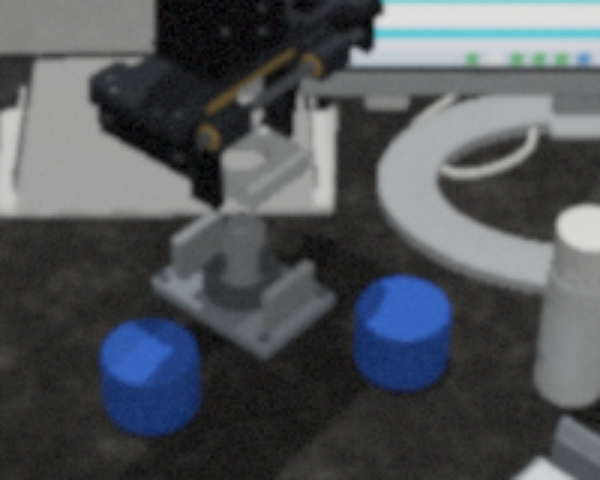

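Request:
{"op": "jog_arm", "data": {"rows": [[0.6,0,0,0,0,0,0],[0.6,-0.0004,0,0.012,0,0,0],[0.6,0,0,0.018,0,0,0],[0.6,0,0,0.018,0,0,0],[0.6,0,0,0.015,0,0,0],[0.6,0,0,0.01,0,0,0],[0.6,0,0,0.004,0,0,0],[0.6,0,0,0,0,0,0]]}}

```text
time_s: 25.57
tool_pos: [0.6118, 0.0093, 0.2045]
tool_rot: [179.9, 0.2, -9.8]
force: [0.1, -0.3, -0.4]
grip_width: 0.056
```

```bash
python3 - <<'E'
from h import *
o=status.get_obs(); print(o['tool_pos'],o['tool_rot'],o['time_s'],o['grip_width'],o['force'],o['wrist_torque'])
E
```

```text
[0.61175995 0.00933477 0.20445379] [ 1.79941151e+02  1.51246372e-01 -9.83771238e+00] 25.5667 0.05603539796999376 [ 0.06823388 -0.26276283 -0.44953131] [-0.06319668  0.09501001 -0.00106734]
```

Request:
{"op": "jog_arm", "data": {"rows": [[0.6,0,0,0.0012,0,0,0],[0.6,0,0,0.0012,0,0,0],[0.6,0,0,0,0,0,0],[0.25,0,0,0,0,0,0],[0.25,0,0,0,0,0,0],[0.25,0,0,-0.004,0,0,0],[0.25,0,0,-0.0065,0,0,0],[0.25,0,0,0,0,0,0]]}}

```text
time_s: 26.23
tool_pos: [0.6131, 0.0093, 0.2163]
tool_rot: [-179.9, -0.2, -9.8]
force: [0.3, 0.4, 0.1]
grip_width: 0.0649
```

Request:
{"op": "jog_arm", "data": {"rows": [[0.6,0,0,0,0,0,0],[0.6,0,0,0,0,0,0],[0.6,0,0,0,0,0,0],[0.6,0,0,0,0,0,0],[0.6,0,0,0,0,0,0],[0.6,0,0,0,0,0,0]]}}

```text
time_s: 26.73
tool_pos: [0.6124, 0.0094, 0.2146]
tool_rot: [-180.0, -0.0, -9.8]
force: [-0.4, -0.5, 3.3]
grip_width: 0.0555
```

Request:
{"op": "jog_arm", "data": {"rows": [[0.6,0,0,-0.002,0,0,0],[0.6,0,0,-0.004,0,0,0],[0.6,0,0,-0.008,0,0,0],[0.6,0,0,-0.014,0,0,0],[0.6,0,0,-0.016,0,0,0],[0.6,0,0,-0.016,0,0,0],[0.6,0,0,-0.01,0,0,0],[0.6,0,0,-0.005,0,0,0],[0.6,0,0,0,0,0,0]]}}

```text
time_s: 27.48
tool_pos: [0.6128, 0.0093, 0.2909]
tool_rot: [-179.9, -0.1, -9.8]
force: [0.2, 0.8, -1.9]
grip_width: 0.0554
```

Request:
{"op": "jog_arm", "data": {"rows": [[0.6,-0.0079,-0.0072,0,0,0,0],[0.6,-0.0158,-0.0143,0,0,0,0],[0.6,-0.0158,-0.0143,0,0,0,0],[0.6,-0.0158,-0.0143,0,0,0,0],[0.6,-0.0158,-0.0143,0,0,0,0],[0.6,-0.0158,-0.0143,0,0,0,0],[0.6,-0.0079,-0.0072,0,0,0,0],[0.6,0,0,0,0,0,0],[0.6,0,0,0,0,0,0]]}}

```text
time_s: 28.23
tool_pos: [0.5334, 0.1104, 0.289]
tool_rot: [180.0, 0.0, -9.8]
force: [-0.2, -1.3, -0.3]
grip_width: 0.056
```

```bash
python3 - <<'E'
from h import *
o=status.get_obs(); print(o['qpos'].round(1),o['tool_pos'],o['tool_rot'],o['time_s'],o['grip_width'],o['force'],o['wrist_torque'])
p,d=cams.read_camera("scene");W=cloud("scene",d); P=W[~np.isnan(W[...,0])]; t=o['tool_pos']
s=P[(np.hypot(*(P[:,:2]-t[:2]).T)<.06)&(P[:,2]>.05)&(P[:,2]<.15)]
print(np.histogram(s[:,2],bins=np.arange(.06,.15,.005)))
s=P[(np.hypot(*(P[:,:2]-t[:2]).T)<.07)]; print("bench stuff below", np.histogram(s[:,2],bins=[-.01,-.005,0,.005,.01,.03,.06]))
E
```

```text
[-35.1  11.   22.9 107.1  -4.8  62.9 -20.2] [0.5333814  0.11038001 0.28900565] [ 1.79968070e+02  1.14157811e-02 -9.75422996e+00] 28.2333 0.05601383439232004 [-0.16838073 -1.29075003 -0.3454405 ] [-0.07607453 -0.00250618 -0.02885247]
(array([  0,   0,   0,   0,   0,   0,   0,   3,  75, 125, 257, 274,  40,
        42,  49,  37,  46]), array([0.06 , 0.065, 0.07 , 0.075, 0.08 , 0.085, 0.09 , 0.095, 0.1  ,
       0.105, 0.11 , 0.115, 0.12 , 0.125, 0.13 , 0.135, 0.14 , 0.145]))
bench stuff below (array([  13, 1628,  634,    0,    0,    0]), array([-0.01 , -0.005,  0.   ,  0.005,  0.01 ,  0.03 ,  0.06 ]))
```

Request:
{"op": "jog_arm", "data": {"rows": [[0.6,0,0,0.01,0,0,0],[0.6,0,0,0.018,0,0,0],[0.6,0,0,0.02,0,0,0],[0.6,0,0,0.02,0,0,0],[0.6,0,0,0.016,0,0,0],[0.6,0,0,0.01,0,0,0],[0.6,0,0,0.005,0,0,0],[0.6,0,0,0,0,0,0],[0.6,0,0,0,0,0,0]]}}

```text
time_s: 29.03
tool_pos: [0.5341, 0.1098, 0.1907]
tool_rot: [-180.0, -0.0, -9.9]
force: [-0.1, 0.0, -1.2]
grip_width: 0.0553
```

Request:
{"op": "jog_arm", "data": {"rows": [[0.6,0,0,0.001,0,0,0],[0.6,0,0,0.001,0,0,0],[0.6,0,0,0.0005,0,0,0],[0.6,0,0,0,0,0,0]]}}

```text
time_s: 29.37
tool_pos: [0.5338, 0.1103, 0.1884]
tool_rot: [-180.0, -0.0, -9.8]
force: [1.3, -0.4, -0.5]
grip_width: 0.0557
```

Request:
{"op": "jog_arm", "data": {"rows": [[0.6,0,0,0.001,0,0,0],[0.6,0,0,0.001,0,0,0],[0.6,0,0,0,0,0,0]]}}

```text
time_s: 29.62
tool_pos: [0.5338, 0.1103, 0.1866]
tool_rot: [-180.0, -0.0, -9.8]
force: [-0.7, -0.0, 3.7]
grip_width: 0.056
```

Request:
{"op": "jog_arm", "data": {"rows": [[0.6,0,0,0.0003,0,0,0],[0.25,0,0,0,0,0,0],[0.25,0,0,0,0,0,0],[0.25,0,0,0,0,0,0],[0,0,0,-0.005,0,0,0],[0,0,0,-0.015,0,0,0],[0,0,0,-0.025,0,0,0],[0,0,0,-0.025,0,0,0],[0,0,0,-0.01,0,0,-7],[0,0,0,0,0,0,-7],[0,0,0,0,0,0,-7],[0,0,0,0,0,0,-7]]}}

```text
time_s: 30.62
tool_pos: [0.5337, 0.1102, 0.2663]
tool_rot: [-180.0, -0.1, 18.5]
force: [-0.6, -0.0, 0.0]
grip_width: 0.0869
```

Request:
{"op": "jog_arm", "data": {"rows": [[0,0,0,0,0,0,-7],[0,0,0,0,0,0,-7],[0,0,0,0,0,0,-7],[0,0,0,0,0,0,-7],[0,0,0,0,0,0,-7],[0,0,0,0,0,0,-7],[0,0,0,0,0,0,-7],[0,0,0,0,0,0,-7],[0,0,0,0,0,0,-6],[0,0,0,0,0,0,0]]}}

```text
time_s: 31.45
tool_pos: [0.5337, 0.1101, 0.2658]
tool_rot: [180.0, -0.0, 80.3]
force: [0.1, 0.0, 0.1]
grip_width: 0.0873
```

```bash
python3 - <<'E'
from h import *
o=status.get_obs(); print(o['qpos'].round(1),o['tool_pos'],o['tool_rot'],o['time_s'],o['grip_width'],o['force'])
p,d=cams.read_camera("scene");W=cloud("scene",d); P=W[~np.isnan(W[...,0])]
s=P[(np.hypot(*(P[:,:2]-[.534,.11]).T)<.06)&(P[:,2]>.009)&(P[:,2]<.02)]
print(len(s),*rect(s)); 
for q in outline_of("scene","spacer")[:3]:
    T=W[q['pixels']];T=T[~np.isnan(T[:,0])]; T=T[(T[:,2]>.009)]; print(round(q['conf'],2),q['box'],*rect(T),np.percentile(T[:,2],[5,50,95]))
cv2.imwrite("pics/d.png",cv2.resize(p[160:320,180:380],None,fx=3,fy=3)[:,:,::-1])
E
```

```text
[-25.9  12.2  12.7 108.   -3.1  60.2  68.4] [0.53365586 0.11009547 0.26582261] [ 1.79989961e+02 -6.60242589e-03  8.03035550e+01] 31.45 0.08727519254050943 [0.12678323 0.03922328 0.05249124]
552 [535.  109.9] [72.8 61.1] 79.0
0.7 [215.0, 247.9, 258.3, 280.0] [535.  109.9] [72.8 61.1] 79.0 [0.00970135 0.01278959 0.01548317]
```

View pics/d.png

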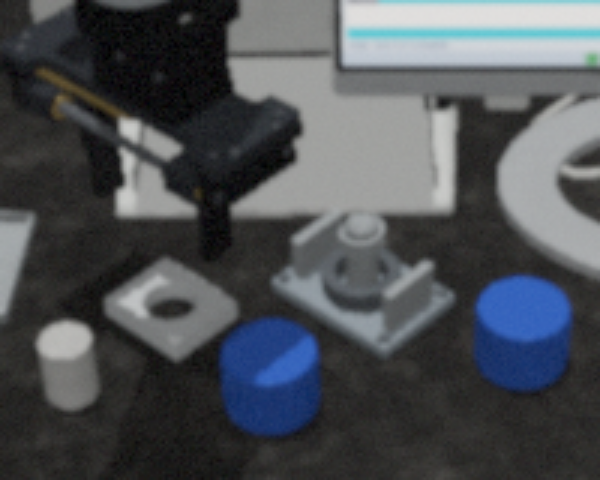

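Request:
{"op": "jog_arm", "data": {"rows": [[0,0,0.0005,0.01,0,0,0],[0,0,0,0.02,0,0,0],[0,0,0,0.02,0,0,0],[0,0,0,0.016,0,0,0],[0,0,0,0.009,0,0,0],[0,0,0,0.0045,0,0,0],[0,0,0,0,0,0,0],[0.45,0,0,0,0,0,0],[0.45,0,0,0,0,0,0],[0.45,0,0,0,0,0,0],[0.45,0,0,0,0,0,0],[0.45,0,0,0,0,0,0]]}}

```text
time_s: 32.55
tool_pos: [0.5346, 0.1103, 0.187]
tool_rot: [179.9, -0.1, 80.2]
force: [0.4, 0.2, 2.1]
grip_width: 0.0681
```

Request:
{"op": "jog_arm", "data": {"rows": [[0.45,0,0,0,0,0,0],[0.45,0,0,0,0,0,0]]}}

```text
time_s: 32.72
tool_pos: [0.5346, 0.1103, 0.187]
tool_rot: [179.9, -0.1, 80.2]
force: [-0.2, 0.4, 5.1]
grip_width: 0.0674
```

Request:
{"op": "jog_arm", "data": {"rows": [[0.45,0,0,-0.003,0,0,0],[0.45,0,0,-0.01,0,0,0],[0.45,0,0,-0.018,0,0,0],[0.45,0,0,-0.02,0,0,0],[0.45,0,0,-0.02,0,0,0],[0.45,0,0,-0.018,0,0,0],[0.45,0,0,-0.01,0,0,0],[0.45,0,0,-0.004,0,0,0]]}}

```text
time_s: 33.38
tool_pos: [0.5346, 0.1101, 0.2912]
tool_rot: [179.8, -0.1, 80.2]
force: [-0.0, 0.3, -1.0]
grip_width: 0.0677
```

Request:
{"op": "jog_arm", "data": {"rows": [[0.45,-0.014,0.0023,0,0,0,0],[0.45,-0.0279,0.0046,0,0,0,0],[0.45,-0.0279,0.0046,0,0,0,0],[0.45,-0.0279,0.0046,0,0,0,0],[0.45,-0.0279,0.0046,0,0,0,0],[0.45,-0.0279,0.0046,0,0,0,0],[0.45,-0.0279,0.0046,0,0,0,0],[0.45,-0.0279,0.0046,0,0,0,0],[0.45,-0.0279,0.0046,0,0,0,0],[0.45,-0.0279,0.0046,0,0,0,0],[0.45,-0.0279,0.0046,0,0,0,0],[0.45,-0.0279,0.0046,0,0,0,0]]}}

```text
time_s: 34.38
tool_pos: [0.5308, -0.2162, 0.2881]
tool_rot: [-179.9, -0.0, 80.2]
force: [0.7, 0.6, -1.8]
grip_width: 0.0677
```

Request:
{"op": "jog_arm", "data": {"rows": [[0.45,-0.0279,0.0046,0,0,0,0],[0.45,-0.014,0.0023,0,0,0,0],[0.45,0,0,0,0,0,2.3],[0.45,0,0,0,0,0,0],[0.45,0,0,0,0,0,0],[0.45,0,0,0,0,0,0]]}}

```text
time_s: 34.88
tool_pos: [0.5312, -0.2565, 0.2884]
tool_rot: [-179.9, -0.0, 78.0]
force: [-0.6, -0.2, -0.6]
grip_width: 0.0677
```

```bash
python3 - <<'E'
from h import *
o=status.get_obs(); print(o['qpos'].round(1),o['tool_pos'],o['tool_rot'],o['time_s'],o['grip_width'],o['force'])
for n in("top","scene"):
    p,d=cams.read_camera(n);W=cloud(n,d); P=W[~np.isnan(W[...,0])]; t=o['tool_pos']
    s=P[(np.hypot(*(P[:,:2]-t[:2]).T)<.05)&(P[:,2]>.111)&(P[:,2]<.122)]
    print(n,len(s),*(rect(s) if len(s)>4 else ()))
    s=P[(np.hypot(*(P[:,:2]-[.531,-.258]).T)<.06)&(P[:,2]>.047)&(P[:,2]<.056)]; print(" rack",len(s),*rect(s))
    if n=="scene": cv2.imwrite("pics/e.png",cv2.resize(p[200:380,300:500],None,fx=3,fy=3)[:,:,::-1])
E
```

```text
[  0.2  16.9  27.2 100.9  -8.5  64.3 108. ] [ 0.53119005 -0.25653122  0.2884263 ] [-1.79930281e+02 -4.03435507e-02  7.79952449e+01] 34.8833 0.06766585954507197 [-0.61412445 -0.16182067 -0.59020917]
top 3
 rack 0 [0. 0.] [0. 0.] 0.0
scene 808 [ 529.2 -256.6] [86.5 58.6] 75.1
 rack 140 [ 531.  -257.2] [59.  83.9] 77.5
```

View pics/e.png

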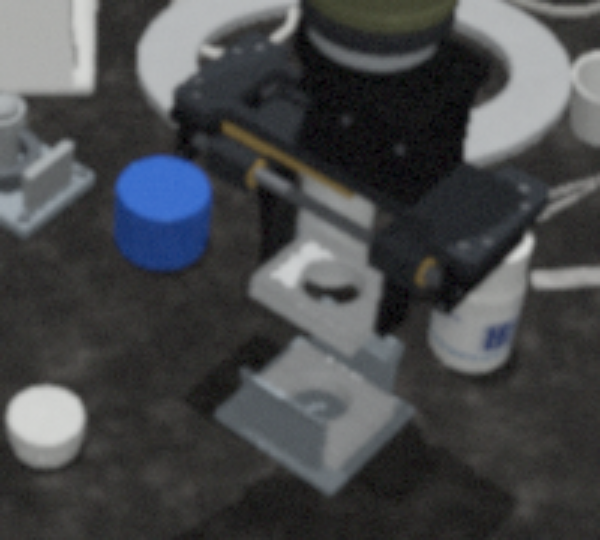

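```bash
python3 - <<'E'
from h import *
o=status.get_obs(); t=o['tool_pos']; M=R.from_euler('xyz',o['tool_rot'],degrees=True).as_matrix()
p,d=cams.read_camera("scene");W=cloud("scene",d); P=W[~np.isnan(W[...,0])]
T=(P-t)@M; s=T[(abs(T[:,0])<.028)&(abs(T[:,1])<.035)&(T[:,2]>.155)&(T[:,2]<.195)]
for _ in range(6):
    A=np.c_[s[:,:2],np.ones(len(s))]; k=np.linalg.lstsq(A,s[:,2],rcond=None)[0]; r=s[:,2]-A@k; s=s[(abs(r)<.004)] 
print(len(s),"tilt deg about y,x",np.degrees(k[:2]),"z",k[2],"yrange",np.percentile(s[:,1],[1,99]))
E
```

```text
510 tilt deg about y,x [ 0.40209625 -1.04164469] z 0.17448397008856803 yrange [-0.02966458  0.02740779]
```

Request:
{"op": "jog_arm", "data": {"rows": [[0.45,-0.0012,0,0.008,0,0,0],[0.45,0,0,0.012,0,0,0],[0.45,0,0,0.012,0,0,0],[0.45,0,0,0.01,0,0,0],[0.45,0,0,0.008,0,0,0],[0.45,0,0,0,0,0,0]]}}

```text
time_s: 35.53
tool_pos: [0.5299, -0.2582, 0.2363]
tool_rot: [-179.7, -0.0, 77.9]
force: [0.1, -0.3, -1.9]
grip_width: 0.068
```

Request:
{"op": "jog_arm", "data": {"rows": [[0.45,0,0,0.006,0,0,0],[0.45,0,0,0.006,0,0,0],[0.45,0,0,0.006,0,0,0],[0.45,0,0,0.005,0,0,0],[0.45,0,0,0.003,0,0,0],[0.45,0,0,0,0,0,0]]}}

```text
time_s: 36.03
tool_pos: [0.5306, -0.2585, 0.2123]
tool_rot: [-179.9, -0.0, 77.9]
force: [-0.7, 0.5, -1.4]
grip_width: 0.0677
```

Request:
{"op": "jog_arm", "data": {"rows": [[0.45,0.0005,0.0004,0.0015,0,0,0],[0.45,0,0,0.0012,0,0,0],[0.45,0,0,0.001,0,0,0],[0.45,0,0,0,0,0,0]]}}

```text
time_s: 36.37
tool_pos: [0.5314, -0.2583, 0.2094]
tool_rot: [180.0, -0.0, 77.9]
force: [-0.1, 0.6, -0.9]
grip_width: 0.0677
```

Request:
{"op": "jog_arm", "data": {"rows": [[0.45,0,0,0.0005,0,0,0],[0.45,0,0,0.0005,0,0,0],[0.45,0,0,0,0,0,0]]}}

```text
time_s: 36.62
tool_pos: [0.5314, -0.2583, 0.2084]
tool_rot: [180.0, -0.0, 77.9]
force: [-0.1, 0.2, -1.8]
grip_width: 0.068
```

Request:
{"op": "jog_arm", "data": {"rows": [[0.45,0,0,0.0005,0,0,0],[0.45,0,0,0.0005,0,0,0],[0.45,0,0,0,0,0,0]]}}

```text
time_s: 36.87
tool_pos: [0.5313, -0.2583, 0.2073]
tool_rot: [-180.0, -0.0, 77.9]
force: [-0.0, -0.5, -1.2]
grip_width: 0.0679
```

Request:
{"op": "jog_arm", "data": {"rows": [[0.45,0,0,0.0004,0,0,0],[0.45,0,0,0,0,0,0]]}}

```text
time_s: 37.03
tool_pos: [0.5314, -0.2583, 0.2071]
tool_rot: [180.0, -0.0, 77.9]
force: [0.5, 0.3, -1.8]
grip_width: 0.0677
```

Request:
{"op": "jog_arm", "data": {"rows": [[0.45,0,0,0.0005,0,0,0],[0.45,0,0,0.0004,0,0,0],[0.45,0,0,0,0,0,0]]}}

```text
time_s: 37.28
tool_pos: [0.5314, -0.2584, 0.207]
tool_rot: [180.0, -0.0, 77.9]
force: [-2.3, 1.3, 5.1]
grip_width: 0.0679
```

Request:
{"op": "jog_arm", "data": {"rows": [[0.15,0,0,0,0,0,0],[0.15,0,0,0,0,0,0],[0.15,0,0,0,0,0,0],[0.15,0,0,-0.003,0,0,0],[0.15,0,0,-0.01,0,0,0],[0.15,0,0,-0.02,0,0,0],[0.15,0,0,-0.025,0,0,0],[0.15,0,0,-0.025,0,0,0],[0.15,0,0,-0.025,0,0,0],[0.15,0,0,-0.02,0,0,0]]}}

```text
time_s: 38.12
tool_pos: [0.5315, -0.2587, 0.3371]
tool_rot: [179.8, 0.0, 77.8]
force: [1.1, -0.0, -0.4]
grip_width: 0.074
```

Request:
{"op": "jog_arm", "data": {"rows": [[0.15,0.015,-0.01,-0.005,0,0,0],[0.15,0.03,-0.01,0,0,0,0],[0.15,0.03,-0.005,0,0,0,0],[0.15,0.03,0,0,0,0,0],[0.15,0.03,0,0,0,0,0],[0.15,0.02,0,0,0,0,0],[0.15,0.01,0,0,0,0,0],[0.15,0,0,0,0,0,0]]}}

```text
time_s: 38.78
tool_pos: [0.5421, -0.0892, 0.3397]
tool_rot: [180.0, -0.1, 78.1]
force: [0.3, 0.2, -0.1]
grip_width: 0.0739
```

```bash
python3 - <<'E'
from h import *
o=status.get_obs(); print(o['tool_pos'],o['tool_rot'],o['time_s'],o['grip_width'],o['force'])
p,d=cams.read_camera("scene");W=cloud("scene",d); P=W[~np.isnan(W[...,0])]
M=R.from_euler('z',-12.1,degrees=True).as_matrix(); T=(P-[.5313,-.2578,0])@M
s=T[(abs(T[:,0])<.027)&(abs(T[:,1])<.034)&(T[:,2]>.026)&(T[:,2]<.042)]
A=np.c_[s[:,:2],np.ones(len(s))]; k=np.linalg.lstsq(A,s[:,2],rcond=None)[0]
print(len(s),"tilt",np.degrees(k[:2]),"ztop",k[2],np.percentile(s[:,:2],[1,99],axis=0).round(4).tolist())
for t in "spacer cap specimen reagent_bottle powder_bottle sample_1 small_jar".split():
    for q in outline_of("scene",t)[:3]:
        w=W[q['pixels']];w=w[~np.isnan(w[:,0])]; top=np.percentile(w[:,2],95);w=w[w[:,2]>top-.006]; print(t,round(q['conf'],2),round(top,3),*rect(w))
c=[p[180:380,300:500],p[180:380,110:310]]
cv2.imwrite("pics/f.png",cv2.resize(np.hstack(c),None,fx=2,fy=2)[:,:,::-1])
E
```

```text
[ 0.54214272 -0.08919411  0.33971361] [ 1.79956133e+02 -5.77044589e-02  7.81223955e+01] 38.7833 0.07387335866181756 [ 0.3438034   0.16393522 -0.08389071]
654 tilt [-0.7178882   0.27740776] ztop 0.03286831023902259 [[-0.0257, -0.0338], [0.0266, 0.033]]
spacer 0.88 0.035 [ 528.4 -258.3] [69.4 70.2] 77.9
cap 0.89 0.047 [500.2   7.9] [57.6 57.5] 77.6
cap 0.64 0.05 [490.4 269.8] [59.6 58.3] 79.7
cap 0.62 0.047 [ 615.8 -110.1] [57.1 58.7] 71.4
specimen 0.87 0.029 [609.1   8.3] [48.6 50.6] 28.2
reagent_bottle 0.72 0.132 [ 651.8 -213.3] [44.4 40.8] 4.0
powder_bottle 0.62 0.095 [ 630.4 -315.1] [42.8 41.2] 47.4
sample_1 0.8 0.046 [443.9 121.8] [33.4 34.1] 86.8
small_jar 0.96 0.025 [ 432.9 -130.6] [43.2 41.9] 66.3
small_jar 0.4 0.095 [ 631.6 -316.1] [43.  44.4] 45.6
```

View pics/f.png

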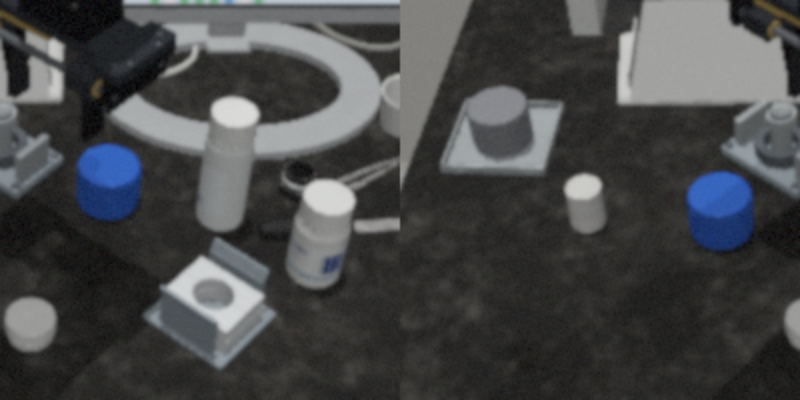

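```bash
python3 -c "from cell import env; print(env.sign_off())"
```

```text
the job is handed in; nothing more can be done
None
```

The job is done and handed in at about 39 s of the 72 s allowed. I unscrewed the cap in two strokes of about 210° each and stood it open end down in the tray. I then laid the spacer flat on bare bench, regripped it by its short ends and lowered it into the rack on top of the pile plate.

**Final checks from the scene camera:**
- **Spacer:** level within about 0.7° and square in the rack. Its top reads 33 mm against a nominal 34 mm, which is within the roughly 1 mm bias of that camera.
- **Cap:** upright near the tray centre, with its top at about 50 mm against a nominal 49 mm.
- **Specimen ring:** still in the holder.
- **Bottles, jar, cylinder and blue caps:** all within about 2 mm of where they started, which is within measuring noise.
- **Arm:** clear of everything, with its fingertips about 157 mm above the bench.

**One detour:** my first grip on the spacer was too low to set it on the bench, because the fingertips stuck out below the plate. I lowered it back into the holder, regripped it higher and carried on. The forces I read back stayed at about 5 N or less throughout.

The networks sometimes took the blue caps, and once the small jar, for the cap. I sorted these out by colour and position. No check failed.

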